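# Mount the record card and hold its clip open for the lab slip

## Task

Take the record card from the wire rack and slide its metal sleeve over the upright shaft of the stand, lowering it - not dropping it - until it sits fully down on the collar, and let go of it. Then squeeze open the orange spring clip that is parked on the wall of the blue basket, carry it over and hold it wide open astride the middle of the card's top edge, one jaw on each side and neither touching the card, so that I can slip the lab result in beside it. Finish like that, still squeezing and holding the clip; leave the basket and the bottles and pots standing where they are.

Things in the scene. Friction and masses are not known exactly. Their poses are not given: they have to be found in the camera images.
- card: White record card with teal header: stiff panel on an upright aluminium sleeve (tube 22 mm outside, 14 mm bore, 95 mm long, open ends), 90 g. Origin: sleeve axis at its lower end; z up the sleeve, x from the sleeve along the panel, y normal to it. Panel: x 9 to 130, y -1.5 to 1.5, z 4 to 93 mm. Grip the sleeve from above, a finger on each side of the panel (closing along y).
- card_edge (a point): Middle of the card's top edge: x = 72, y = 0, z = 93 mm in the card's frame; axes as the card's.
- rack: Grey fixed wire card rack, base 150 x 70 x 8 mm. Origin: centre of its underside, x along the slots. The card stands in the middle slot between wire hoops 47 mm high (x = -32 to 62 mm), its sleeve on the base at x = -55 mm, clear of the hoops; short index cards, up to 66 mm above the table, fill the outer slots. The card lifts straight up and out.
- stand: Fixed stand: dark round steel foot (100 mm diameter, 13 mm thick), upright steel shaft of 12 mm diameter with rounded nose, on it a stop collar (24 mm diameter) whose top is at z = 46 mm. Origin: centre of the underside, on the shaft's axis; z up.
- stand_seat (a point): On the shaft's axis at the top of the stop collar, 46 mm above the table: here the sleeve's lower end comes to rest. The card can turn about the shaft; any direction will do.
- stand_top (a point): Top of the shaft's nose, 114 mm above the table; the nose tapers over its last 10 mm.
- clip: Orange spring clip, 46 g, parked upright astride the basket's +x long wall, hinge 9 mm above the rim. Origin: middle of the hinge; x along the hinge (and the wall), y across the jaws, z up. Handles 26 mm wide slant up and out from the hinge to 43 mm above it, about 43 mm over their outsides as parked; press them together along y from above to open the jaws. 44 mm wide, 78 mm high.
- clip_a (a joint): Angle of the clip's +y arm, rad: 0 shut, about 0.03 as parked, 0.34 fully open (stop). Squeezed fully, the handles are upright and 15 mm over their outsides and the lips gape 22 mm; this takes about 15 N on the handles (5 N to start); a grip of 25 N opens it fully and holds the clip.
- clip_b (a joint): Angle of the clip's -y arm, rad, same meaning and spring.
- clip_a_lip (a point): Middle of the +y jaw's inward lip, a rubber bar 40 mm long along the hinge, 1.5 mm radius, 33 mm below the hinge. Between the jaws, from the spring coil (radius 5 mm round the hinge) down to the lips, there are 25 mm of free depth for an edge.
- clip_b_lip (a point): Middle of the -y jaw's inward lip, likewise.
- cyan_basket: Blue slotted plastic basket, 89 x 192 x 70 mm (x, y, z), loose, 350 g. Origin: centre of its underside; long walls along y, 2 mm thick, sloping a little outwards, at x = -36 and +36 mm 45 mm up; rim 69 mm high. The clip sits on the +x wall, about 36 mm from the middle. Stays where it is.
- vial_p1: Small vial with blue cap, 25 mm diameter, 60 mm high, standing in the blue basket; origin centre of its underside.
- vial_p6: Small vial with purple cap, 25 mm diameter, 62 mm high, standing in the blue basket; origin centre of its underside.
- vial_p2: Small vial with yellow cap, 25 mm diameter, 58 mm high, standing in the blue basket; origin centre of its underside.
- white_pot: White-lidded sample pot, 51 mm diameter, 74 mm high, bystander; origin centre of its underside.
- brown_vial: Brown vial with grey cap, 38 mm diameter, 91 mm high, bystander; origin centre of its underside.
- ampoule: Tiny brown vial with orange cap, 19 mm diameter, 40 mm high, bystander; origin centre of its underside.
Mind the look-alikes: they are no part of the job. There is more than one size of the clip; the job needs the smallest.

How it is judged:
By the outcome, as a careful person would: the job done as asked, in the order asked, and still so for the second after the job is handed in, while the arm keeps its last pose, push and grip.
It also fails if it takes over 61 s, if anything falls off the work surface, if the arm or the gripper's body presses on something with over 40 N, if the wrist force passes 120 N, or if a joint passes its speed limit or range.

## Robot

A 6-joint arm with a two-finger parallel gripper is mounted at the origin on a cart in front of the work surface, level with it; the furniture and walls round the work are solid. World frame = base frame: x ahead of the robot, y to its left, z up, the work surface at z = 0. Lengths are in mm, angles in rad, forces in N, time in s.
With the tool pointing down it reaches from about 300 to 775 mm from the base axis. Payload 14.6 kg.
Tool frame: the origin (TCP) lies at the very end of the fingers, on their centre line; the grasp point (between the pads) lies 19 mm behind it; z points along the fingers, y is the line along which they close (so a half turn about z gives the same grasp; the last joint's range is limited). The gripper opens to 94 mm and grips with 3 to 60 N. Pads are 16 mm wide; open, the fingers measure 119 mm over their backs; the gripper's body (75 mm by 177 mm) begins 78 mm behind the grasp point.
Start: joints at [-1.409, 0.3, 1.521, -0, 1.321, -0.067], TCP at [124.739, -535.658, 205.446] pointing down, gripper open.
Joint ranges: [-3.03, 3.03], [-0.79, 2.21], [0.23, 2.52], [-1.04, 4.18], [0, 3.07], [-2.55, 2.55]. Speed limits (rad/s): [2.22, 2.22, 2.57, 3.14, 3.14, 3.14].

## Interface

Orientations are given as [roll, pitch, yaw] about the fixed x, y, z axes, in that order (R = Rz(yaw) Ry(pitch) Rx(roll)).
In Python, from cell import manip, eyes, ticket gives the robot as it stands. The module is installed in compiled form; this text tells all that it offers.
- The arm moves only by the tool arm_command, never from a script. Its argument "plan" is a list of rows, each a list of 5 numbers: the opening, from -1 (shut) to 1 (fully open), then the shift along the tool's x, y, z in m, then the turn about the tool's z in rad. In form: [[jaw, dx, dy, dz, roll], ...]. A call has 1 to 20 rows; each row shifts and turns the commanded pose from where the row before left it, along the tool's axes as they then stand; what a row does not reach is not made up. A row lasts 1/8 s, in which the tool goes at most 62.5 mm and 10.7 degrees, less where a joint would pass 70% of its speed; a pose out of reach is approached as far as the arm can. A call is refused whole if a number of a shift passes 0.0625 or a number of a turn 0.188, either way. A call with a gripper value outside its range is refused whole. The fingers move at their own pace and stop on an object; "newtons" is the grip in N (left out, the last holds). Time passes only in rows, so rows that do not move let the fingers close. It gives the time, the measured TCP pose, the force, the opening and the grip force at its end, in the units of the state.
- manip.read_state(): the state, without advancing time (a new reading comes with each control period).
- eyes.camera(name): name is "scene" or "top" or "wrist"; returns a dict with "img" (400x640x3 uint8, blue, green, red), "z_map" (400x640 float32, mm along the optical axis (not along the pixel's ray), 0 where there is no reading), "fx", "fy", "cx", "cy" (pixels), "dist" ([k1, k2, p1, p2, k3] as OpenCV has them; the pictures are not rectified), "eye" and "orientation" of the camera in the world. Camera axes: x right, y down, z forward; pixel columns grow to the right and rows downward; lengths in mm; the calibration is good to about 2 mm. A picture is of the moment at which its call begins.
- ticket.sign_off(): hands the job in; it is judged then, once.
The state is a dict: "clock": time; "joints": joint angles; "qd": joint speeds; "effort": joint torques, N m; "eef_pos": TCP position; "eef_rot": TCP orientation; "wrist_force": force on the tool from outside, world axes, zero at the start; "moment": the same for the moment, N m; "finger_gap": finger opening in mm; "finger_force": force on a finger pad.
Only numpy, scipy, OpenCV 4.12 (cv2) and the standard library are available. Lean on these libraries where they do the work, as an engineer would, in place of code of your own. Each camera call takes 0.05 s, during which the arm holds its last target. There are 200 camera calls.

## Working session

There is one attempt and no reset: what is moved stays moved. The work goes in short steps, Python scripts to look and compute and a tool call to move; the robot and the scene stay as the last step left them, time stands still between calls to the robot, and variables do not carry over. Pictures are saved under pics/ and viewed, at most 11 in all, crops included, and the job is handed in when it is done.

Besides the shell and the picture viewer there is one more tool, called after ">>>" by a JSON object that holds its "op" and its "data", one argument or row to a line. arm_command: Moves the arm, as the interface text tells. Its arguments: {"type":"object","properties":{"plan":{"type":"array"},"newtons":{"type":"number"}},"required":["plan"]}

```bash
mkdir -p pics; cat > h.py <<'E'
import numpy as np, cv2
from scipy.spatial.transform import Rotation as R
from cell import manip, eyes, ticket
def shot(n,f):
    c=eyes.camera(n); cv2.imwrite('pics/'+f+'.png',c['img']); np.save('pics/'+f+'.npy',c,allow_pickle=True); return c
def load(f): return np.load('pics/'+f+'.npy',allow_pickle=True).item()
def rot(c):
    o=np.array(c['orientation'],float)
    return o if o.shape==(3,3) else R.from_euler('xyz',o).as_matrix()
def cloud(c):
    v,u=np.mgrid[0:400,0:640]; K=np.array([[c['fx'],0,c['cx']],[0,c['fy'],c['cy']],[0,0,1]])
    p=cv2.undistortPoints(np.stack([u,v],-1).reshape(-1,1,2).astype(float),K,np.array(c['dist'],float)).reshape(400,640,2)
    z=c['z_map'][...,None].astype(float)
    P=np.concatenate([p*z,z],-1)@rot(c).T+np.array(c['eye'])
    P[c['z_map']==0]=np.nan
    return P
def ray(c,u,v,h):
    "point on pixel ray at world height h"
    K=np.array([[c['fx'],0,c['cx']],[0,c['fy'],c['cy']],[0,0,1]])
    p=cv2.undistortPoints(np.array([[[u,v]]],float),K,np.array(c['dist'],float)).ravel()
    d=rot(c)@np.array([p[0],p[1],1]); e=np.array(c['eye']); return e+d*(h-e[2])/d[2]
E
python3 - <<'E'
from h import *
for n in ['scene','top']:
    c=shot(n,n+'0'); print(n,c['eye'],c['orientation'],c['fx'],c['cx'],c['cy'],c['dist'])
    cv2.imwrite(f'pics/{n}0b.png',cv2.resize(c['img'],(800,500)))
print(manip.read_state())
E
```

```text
scene [ 12.62069473 636.83638203 801.54682351] [-2.31754931  0.00603521 -2.47570869] 365.9556423977904 316.0235966986665 197.3457541705696 [-0.0845552  0.         0.         0.         0.       ]
top [ 343.94808918   59.50335911 1489.92744584] [-3.02957557 -0.00396648 -1.56877529] 463.5740063631721 325.11204946693096 203.24296467943404 [0.00996968 0.         0.         0.         0.        ]
{'clock': 0.1, 'joints': array([-1.40859827e+00,  3.00405066e-01,  1.52149323e+00, -1.05911660e-05,
        1.32069584e+00, -6.65656234e-02]), 'qd': array([ 0.00043438, -0.00073612, -0.00327496, -0.00035   , -0.00127043,
       -0.00110335]), 'effort': array([ 1.61716707e-03, -5.32642078e+01, -3.53283978e+01,  7.09319534e-02,
        2.34729942e-02, -6.07799234e-05]), 'eef_pos': array([ 124.70203111, -535.44637242,  204.95971564]), 'eef_rot': array([-3.14059271e+00, -5.63784110e-05,  2.28766279e-01]), 'wrist_force': array([0.77505153, 0.35604022, 0.09695064]), 'moment': array([ 0.03727297, -0.01030986,  0.0022581 ]), 'finger_force': 0.0, 'finger_gap': 93.8200911814491}
```

View pics/top0b.png

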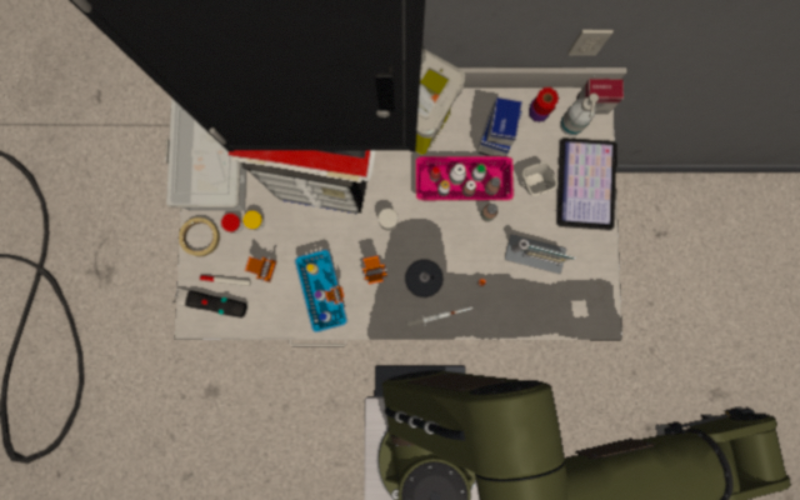

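View pics/scene0b.png

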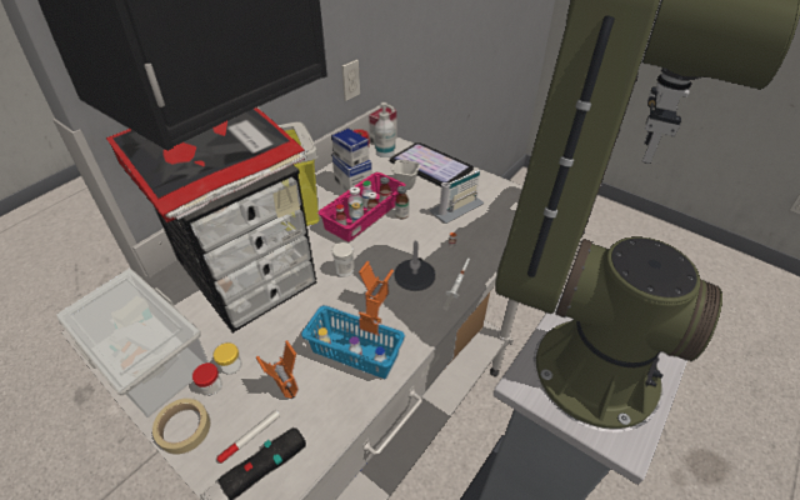

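```bash
python3 - <<'E'
from h import *
c=load('top0'); P=cloud(c)
a=cv2.resize(c['img'][190:270,190:350],(800,400),interpolation=cv2.INTER_CUBIC)
s=load('scene0'); S=cloud(s)
b=cv2.resize(s['img'][190:320,190:360],None,fx=1.53,fy=1.53,interpolation=cv2.INTER_CUBIC)
d=cv2.resize(s['img'][120:250,310:450],None,fx=1.53,fy=1.53,interpolation=cv2.INTER_CUBIC)
e=cv2.resize(c['img'][180:220,395:465],(280,160),interpolation=cv2.INTER_CUBIC)
w=np.zeros((600,800,3),np.uint8); w[:400]=a; w[400:599,:260]=b; w[400:599,262:262+214]=d[:199]; w[400:560,500:780]=e
cv2.imwrite('pics/crop1.png',w)
def seg(P,x0,x1,y0,y1,z0,z1):
    m=(P[...,0]>x0)&(P[...,0]<x1)&(P[...,1]>y0)&(P[...,1]<y1)&(P[...,2]>z0)&(P[...,2]<z1); return m
for n,(u,v) in dict(stand=(339,222),collartop=(339,222),clip=(268,236),clipR=(299,215),clipL=(210,213),rackL=(418,195),rackR=(458,206),ampoule=(385,226),whitepot=(310,172),brown=(391,169)).items(): print(n,P[v,u].round(),ray(c,u,v,0).round())
E
```

```text
stand [444.  12.  94.] [451.   9.   0.]
collartop [444.  12.  94.] [451.   9.   0.]
clip [402. 227.  81.] [405. 237.   0.]
clipR [472. 137.  16.] [473. 138.   0.]
clipL [475. 413.  49.] [479. 425.   0.]
rackL [ 531. -234.   66.] [ 539. -247.    0.]
rackR [ 494. -349.   92.] [ 504. -376.    0.]
ampoule [ 436. -134.   41.] [ 438. -139.    0.]
whitepot [600. 101.  76.] [614. 103.   0.]
brown [ 608. -148.   86.] [ 625. -161.    0.]
```

View pics/crop1.png

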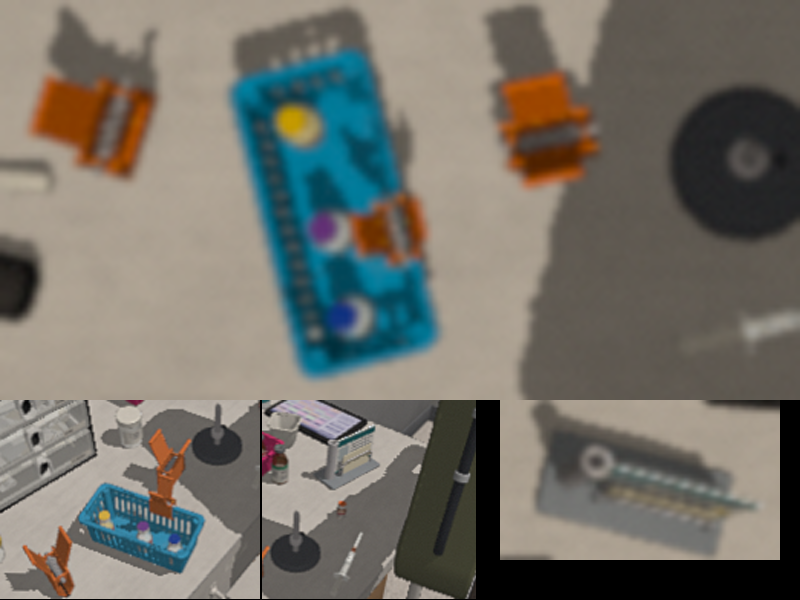

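The clip candidates are at crop (100,120) and (548,130), which are larger and stand on the table, and (390,230), the smallest, astride the basket wall. The last one is the clip to use. The card's sleeve is at the rack's left end, top-camera pixel (419,195), and the stand is at (339,222).

```bash
cat >> h.py <<'E'
def go(x,y,z,yaw=None,step=30):
    "print the tool-frame shift (m) and row count from the present pose, and the turn"
    s=manip.read_state(); p=s['eef_pos']; w=s['eef_rot'][2]; d=np.array([x,y,z])-p
    t=np.array([d[0]*np.cos(w)+d[1]*np.sin(w), d[0]*np.sin(w)-d[1]*np.cos(w), -d[2]])
    n=max(1,int(np.ceil(np.linalg.norm(t)/step)))
    print('at',p.round(1),'yaw',round(w,4),'tool shift mm',t.round(1),'rows',n,'each',(t/n/1000).round(4),'turn',None if yaw is None else round(w-yaw,4))
E
python3 - <<'E'
from h import *
c=load('top0'); 
a=ray(c,419.2,195.2,103);b=ray(c,459.2,206.2,101); print(a,b,np.hypot(*(a-b)[:2]),np.arctan2(*(a-b)[1::-1]))
S=cloud(load('scene0'))
for (x,y) in [(472,137),(475,413)]:
    m=(abs(S[...,0]-x)<50)&(abs(S[...,1]-y)<50); print(np.nanmax(S[...,2][m]))
yaw=float(np.arctan2(*(a-b)[1::-1]))
go(a[0],a[1],200,yaw)
E
```

```text
[ 525.09835246 -229.57269329  103.        ] [ 492.2265578  -349.83179962  101.        ] 124.67079665649753 1.303972739244205
114.73236769512778
114.88344307859325
at [ 124.7 -535.4  205. ] yaw 0.2288 tool shift mm [ 459.3 -207.1    5. ] rows 17 each [ 0.027  -0.0122  0.0003] turn -1.0752
```

>>> {"op": "arm_command", "data": {
  "plan": [
    [1,0.027,-0.0122,0,0],
    [1,0.027,-0.0122,0,0],
    [1,0.027,-0.0122,0,0],
    [1,0.027,-0.0122,0,0],
    [1,0.027,-0.0122,0,0],
    [1,0.027,-0.0122,0,0],
    [1,0.027,-0.0122,0,0],
    [1,0.027,-0.0122,0,0],
    [1,0.027,-0.0122,0,0],
    [1,0.027,-0.0122,0,0],
    [1,0.027,-0.0122,0,0],
    [1,0.027,-0.0122,0,0],
    [1,0.027,-0.0122,0,0],
    [1,0.027,-0.0122,0,0],
    [1,0.027,-0.0122,0,0],
    [1,0.027,-0.0122,0,0],
    [1,0.027,-0.0122,0,0]
  ]
}}

```text
clock: 2.22
eef_pos: [525.3, -228.8, 205.1]
eef_rot: [-3.141, 0.001, 0.229]
wrist_force: [-0.1, 0.3, 0.1]
finger_gap: 94.2
finger_force: 0.0
```

>>> {"op": "arm_command", "data": {
  "plan": [
    [1,0,0,0,-0.12],
    [1,0,0,0,-0.12],
    [1,0,0,0,-0.12],
    [1,0,0,0,-0.12],
    [1,0,0,0,-0.12],
    [1,0,0,0,-0.12],
    [1,0,0,0,-0.12],
    [1,0,0,0,-0.12],
    [1,0,0,0,-0.115],
    [1,0,0,0,0],
    [1,0,0,0,0]
  ]
}}

```text
clock: 3.6
eef_pos: [524.7, -229.5, 205.3]
eef_rot: [-3.141, -0.0, 1.301]
wrist_force: [-0.1, -0.3, -0.6]
finger_gap: 93.8
finger_force: 0.0
```

```bash
python3 - <<'E'
from h import *
c=shot('wrist','w1'); cv2.imwrite('pics/w1b.png',cv2.resize(c['img'],(800,500)))
print(c['eye'],c['orientation'],c['fx']); s=manip.read_state(); print(s['clock'],s['eef_pos'],s['eef_rot'])
E
```

```text
[ 546.10159259 -152.62426918  384.0693749 ] [ 2.86368340e+00  1.39881541e-04 -2.70037723e-01] 351.68241467829193
3.65 [ 524.68466246 -229.549725    205.31040057] [-3.14132618e+00 -5.92644574e-05  1.30164803e+00]
```

View pics/w1b.png

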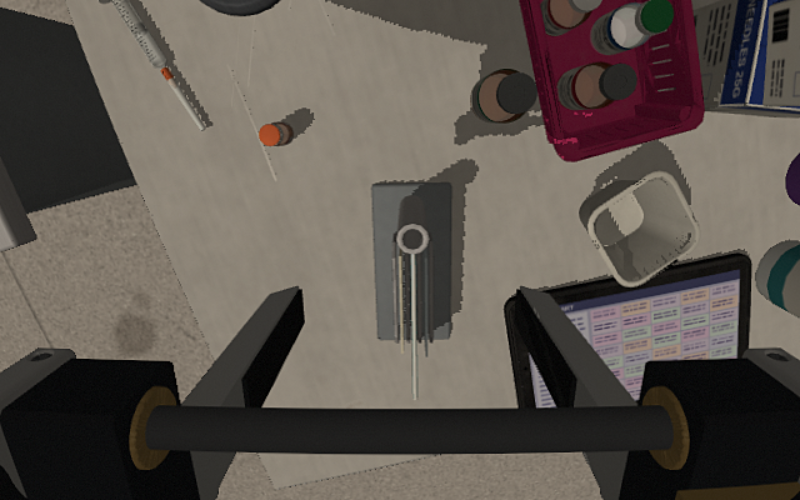

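The picture shows the sleeve ring at (413,239) and the panel running straight down to (415,398), between the fingers.

```bash
python3 - <<'E'
from h import *
c=load('w1'); a=ray(c,330.4,191.2,103); b=ray(c,332,318,101); d=a-b
print(a,b,np.hypot(*d[:2])); yaw=np.arctan2(d[1],d[0]); P=cloud(c); print(P[183:200:2,330,:].round(0).tolist())
go(a[0],a[1],205.3,yaw); go(a[0],a[1],68,yaw)
E
```

```text
[ 528.17561847 -227.82963397  103.        ] [ 496.91982714 -347.77867021  101.        ] 123.95441011609022
[[527.0, -233.0, 54.0], [527.0, -233.0, 60.0], [527.0, -233.0, 69.0], [527.0, -233.0, 75.0], [526.0, -234.0, 81.0], [526.0, -234.0, 85.0], [526.0, -234.0, 91.0], [526.0, -234.0, 97.0], [526.0, -234.0, 103.0]]
at [ 524.7 -229.5  205.3] yaw 1.3016 tool shift mm [2.6 2.9 0. ] rows 1 each [0.0026 0.0029 0.    ] turn -0.0142
at [ 524.7 -229.5  205.3] yaw 1.3016 tool shift mm [  2.6   2.9 137.3] rows 5 each [0.0005 0.0006 0.0275] turn -0.0142
```

>>> {"op": "arm_command", "data": {
  "plan": [
    [1,0.0026,0.0029,0.02,-0.014],
    [1,0,0,0.0225,0],
    [1,0,0,0.0225,0],
    [1,0,0,0.0225,0],
    [1,0,0,0.0225,0],
    [1,0,0,0.021,0],
    [1,0,0,0,0],
    [1,0,0,0,0]
  ]
}}

```text
clock: 4.65
eef_pos: [528.6, -228.0, 75.4]
eef_rot: [3.141, 0.0, 1.317]
wrist_force: [0.2, 0.2, 0.5]
finger_gap: 94.2
finger_force: 0.0
```

>>> {"op": "arm_command", "data": {
  "plan": [
    [-1,0,0,0,0],
    [-1,0,0,0,0],
    [-1,0,0,0,0],
    [-1,0,0,0,0],
    [-1,0,0,0,0],
    [-1,0,0,0,0],
    [-1,0,0,0,0],
    [-1,0,0,0,0]
  ],
  "newtons": 35
}}

```text
clock: 5.65
eef_pos: [528.3, -227.8, 74.4]
eef_rot: [3.142, 0.0, 1.318]
wrist_force: [-0.4, -0.3, -0.1]
finger_gap: 21.0
finger_force: 35.0
```

>>> {"op": "arm_command", "data": {
  "plan": [
    [-1,0,0,-0.01,0],
    [-1,0,0,-0.02,0],
    [-1,0,0,-0.025,0],
    [-1,0,0,-0.025,0],
    [-1,0,0,-0.025,0],
    [-1,0,0,-0.025,0],
    [-1,0,0,-0.015,0],
    [-1,0,0,0,0]
  ]
}}

```text
clock: 6.65
eef_pos: [528.4, -227.9, 220.3]
eef_rot: [3.14, 0.0, 1.318]
wrist_force: [0.6, 0.2, -1.3]
finger_gap: 20.9
finger_force: 35.0
```

```bash
python3 - <<'E'
from h import *
c=load('top0'); s=load('scene0')
P=cloud(c)
# stand: dark disc centroid at foot height 13
g=c['img'].max(2); m=np.zeros_like(g); m[195:250,310:370]=(g[195:250,310:370]<62); 
n,l,st,ce=cv2.connectedComponentsWithStats(m.astype(np.uint8)); k=l[225,345]; print(n,k,st[k],ce[k]); print(ray(c,*ce[k],13), ray(c,339,222,114))
S=cloud(s); q=(abs(S[...,0]-448)<30)&(abs(S[...,1]-10)<30)&(S[...,2]>60); print(q.sum(),np.nanmedian(S[q],0),np.nanmax(S[q][:,2]))
go(445,11,212,1.31)
E
```

```text
2 1 [324 208  31  30 678] [338.7300885  222.28613569]
[449.04289929  10.39344464  13.        ] [442.71008654  12.94805384 114.        ]
59 [446.53341107  15.05685246  88.42172876] 113.16623761236258
at [ 528.4 -227.9  220.3] yaw 1.3178 tool shift mm [ 210.4 -140.6    8.3] rows 9 each [ 0.0234 -0.0156  0.0009] turn 0.0078
```

```bash
python3 - <<'E'
from h import *
go(435.5,-37.4,220)
E
```

```text
at [ 528.4 -227.9  220.3] yaw 1.3178 tool shift mm [ 161.2 -137.7    0.3] rows 8 each [ 0.0202 -0.0172  0.    ] turn None
```

>>> {"op": "arm_command", "data": {
  "plan": [
    [-1,0.01,-0.0086,0,0],
    [-1,0.02,-0.0172,0,0],
    [-1,0.02,-0.0172,0,0],
    [-1,0.02,-0.0172,0,0],
    [-1,0.02,-0.0172,0,0],
    [-1,0.02,-0.0172,0,0],
    [-1,0.02,-0.0172,0,0],
    [-1,0.02,-0.0172,0,0],
    [-1,0.011,-0.0087,0,0],
    [-1,0,0,0,0],
    [-1,0,0,0,0]
  ]
}}

```text
clock: 8.02
eef_pos: [435.4, -37.8, 219.3]
eef_rot: [-3.141, 0.0, 1.318]
wrist_force: [-0.7, 0.2, -0.7]
finger_gap: 20.7
finger_force: 35.0
```

```bash
python3 - <<'E'
from h import *
c=shot('wrist','w2'); s=manip.read_state(); print(s['eef_pos'],s['eef_rot'],c['eye'])
cv2.imwrite('pics/w2b.png',cv2.resize(c['img'][60:260,220:440],(800,727),interpolation=cv2.INTER_CUBIC)[:600])
E
```

```text
[435.37537783 -37.96560235 219.24402214] [-3.14129213e+00  1.10489825e-04  1.31728970e+00] [455.51564463  39.41643891 398.04408738]
```

View pics/w2b.png

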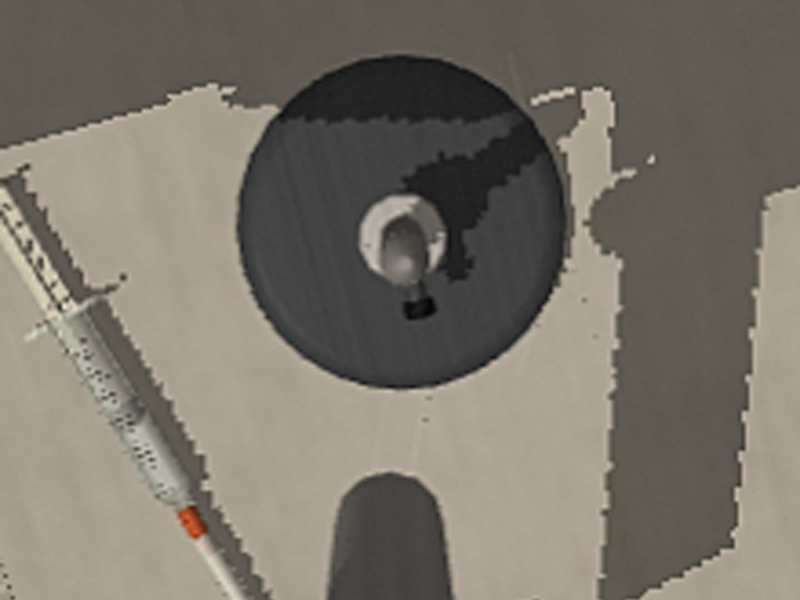

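```bash
python3 - <<'E'
from h import *
c=load('w2'); f=800/220
r=lambda x,y,h: ray(c,220+(x+.5)/f-.5,60+(y+.5)/f-.5,h)
print('foot',r(403,221.5,13),'collar',r(402,238,46),'nose',r(405,264,112))
t=np.array([np.cos(1.3175),np.sin(1.3175),0]); e=r(390,472,153); print('sleeve bottom centre',e-11*t)
u=cv2.resize(c['img'][170:330,260:420],(640,640),interpolation=cv2.INTER_CUBIC)[:600]; cv2.imwrite('pics/w2c.png',u)
E
```

```text
foot [452.35351443  12.33925276  13.        ] collar [451.26264717  10.44585918  46.        ] nose [451.28531914  10.18515216 112.        ]
sleeve bottom centre [436.09812528 -35.1913303  153.        ]
```

View pics/w2c.png

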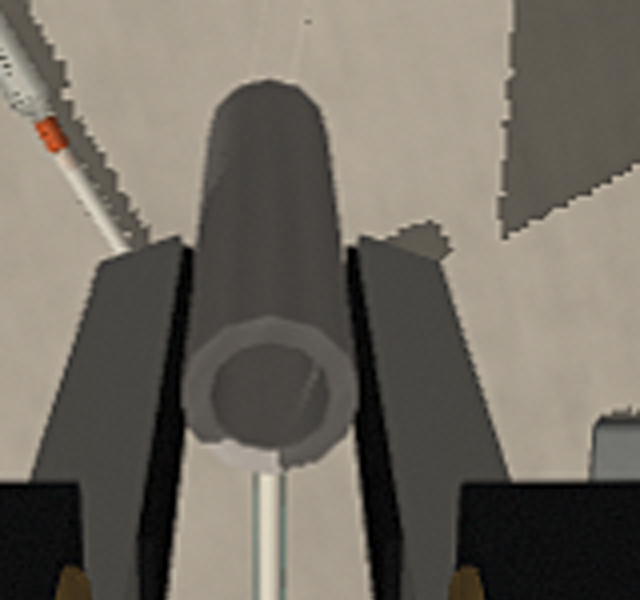

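```bash
python3 - <<'E'
from h import *
c=load('w2'); r=lambda x,y,h: ray(c,260+(x+.5)/4-.5,170+(y+.5)/4-.5,h)
t=np.array([np.cos(1.3175),np.sin(1.3175),0]); n=np.array([t[1],-t[0],0]); T=np.array([435.4,-38,0])
for nm,p in dict(top=r(270,391,248),topfar=r(270,317,248)-11*t,bot=r(268,80,153)-11*t,collar=np.array([451.26,10.45,46]),nose=np.array([451.28,10.19,112]),foot=np.array([452.35,12.34,13])).items():
    print(nm,p.round(1),'tool x %.1f y %.1f'%((p-T)@t,(p-T)@n))
E
```

```text
top [435.8 -36.7 248. ] tool x 1.4 y 0.1
topfar [435.5 -38.1 248. ] tool x -0.1 y 0.1
bot [435.9 -35.3 153. ] tool x 2.8 y -0.2
collar [451.3  10.4  46. ] tool x 50.9 y 3.2
nose [451.3  10.2 112. ] tool x 50.6 y 3.3
foot [452.4  12.3  13. ] tool x 53.0 y 3.8
```

The nose is at crop (405,264) and the sleeve's lower end at (390,472). The sleeve sits centred between the fingers, so I'll shift about 48 mm along tool x and 3.4 mm along tool y.

>>> {"op": "arm_command", "data": {
  "plan": [
    [-1,0.012,0.0009,0,0],
    [-1,0.012,0.0009,0,0],
    [-1,0.012,0.0008,0,0],
    [-1,0.012,0.0008,0,0],
    [-1,0,0,0.015,0],
    [-1,0,0,0.015,0],
    [-1,0,0,0.005,0],
    [-1,0,0,0,0],
    [-1,0,0,0,0]
  ]
}}

```text
clock: 9.2
eef_pos: [450.7, 8.0, 184.8]
eef_rot: [3.141, -0.0, 1.318]
wrist_force: [0.6, -0.1, -0.8]
finger_gap: 20.9
finger_force: 35.0
```

>>> {"op": "arm_command", "data": {
  "plan": [
    [-1,0,0,0.004,0],
    [-1,0,0,0.004,0],
    [-1,0,0,0.002,0],
    [-1,0,0,0,0]
  ]
}}

```text
clock: 9.7
eef_pos: [450.4, 8.2, 174.3]
eef_rot: [-3.141, 0.0, 1.318]
wrist_force: [0.2, -1.0, -0.4]
finger_gap: 20.5
finger_force: 35.0
```

```bash
python3 - <<'E'
from h import *
c=shot('scene','s2'); s=manip.read_state(); print(s['eef_pos'],s['eef_rot'],s['wrist_force'],s['moment'])
w=shot('wrist','w3')
a=cv2.resize(c['img'][120:250,270:430],(640,520),interpolation=cv2.INTER_CUBIC)
cv2.imwrite('pics/s2b.png',a)
E
```

```text
[450.50482582   8.15609897 174.43700581] [-3.14152446e+00  1.16520199e-05  1.31778464e+00] [ 0.32167008  0.14141884 -1.30904462] [-0.00590836 -0.0505672   0.03555416]
```

View pics/s2b.png

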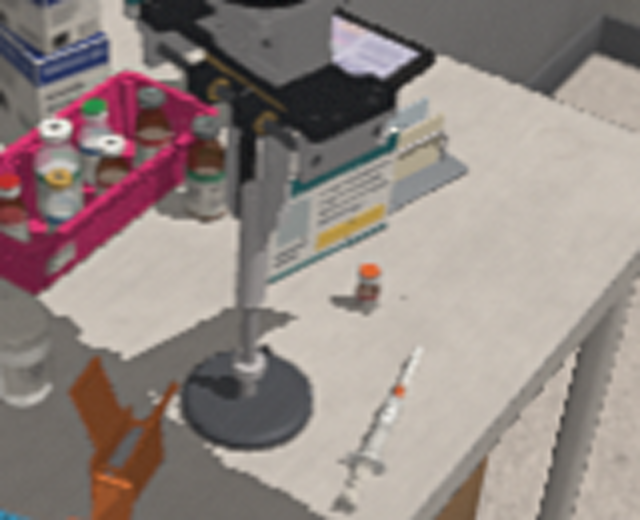

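The sleeve's lower end (crop (250,305)) is in line with the shaft at (247,345), and there is no contact force. I'll keep lowering gently.

>>> {"op": "arm_command", "data": {
  "plan": [
    [-1,0,0,0.004,0],
    [-1,0,0,0.004,0],
    [-1,0,0,0.004,0],
    [-1,0,0,0.003,0],
    [-1,0,0,0,0]
  ]
}}

```text
clock: 10.42
eef_pos: [450.4, 8.2, 159.2]
eef_rot: [-3.141, 0.0, 1.318]
wrist_force: [0.0, -0.8, -0.9]
finger_gap: 20.4
finger_force: 35.0
```

>>> {"op": "arm_command", "data": {
  "plan": [
    [-1,0,0,0.006,0],
    [-1,0,0,0.006,0],
    [-1,0,0,0.006,0],
    [-1,0,0,0.006,0],
    [-1,0,0,0.006,0],
    [-1,0,0,0.005,0],
    [-1,0,0,0.003,0],
    [-1,0,0,0,0]
  ]
}}

```text
clock: 11.42
eef_pos: [450.5, 8.2, 121.3]
eef_rot: [-3.141, 0.0, 1.318]
wrist_force: [0.1, -0.6, -0.8]
finger_gap: 21.0
finger_force: 35.0
```

Now the last 9 mm down to the collar, in small steps.

>>> {"op": "arm_command", "data": {
  "plan": [
    [-1,0,0,0.003,0],
    [-1,0,0,0.002,0],
    [-1,0,0,0.002,0],
    [-1,0,0,0.001,0],
    [-1,0,0,0,0]
  ]
}}

```text
clock: 12.05
eef_pos: [450.5, 8.2, 113.4]
eef_rot: [-3.141, -0.0, 1.318]
wrist_force: [0.2, 0.4, -0.5]
finger_gap: 20.7
finger_force: 35.0
```

>>> {"op": "arm_command", "data": {
  "plan": [
    [-1,0,0,0.001,0],
    [-1,0,0,0.001,0],
    [-1,0,0,0,0]
  ]
}}

```text
clock: 12.42
eef_pos: [450.8, 8.2, 112.2]
eef_rot: [3.141, -0.0, 1.318]
wrist_force: [-3.6, 1.6, 9.6]
finger_gap: 20.8
finger_force: 35.0
```

Contact came at 112.2 mm, where 112.4 was predicted, so the sleeve is seated. Releasing it and rising.

>>> {"op": "arm_command", "data": {
  "plan": [
    [-0.5,0,0,0,0],
    [0,0,0,0,0],
    [0.5,0,0,0,0],
    [1,0,0,0,0],
    [1,0,0,0,0],
    [1,0,0,0,0],
    [1,0,0,0,0],
    [1,0,0,-0.02,0],
    [1,0,0,-0.03,0],
    [1,0,0,-0.03,0],
    [1,0,0,-0.03,0],
    [1,0,0,-0.02,0],
    [1,0,0,0,0]
  ]
}}

```text
clock: 14.05
eef_pos: [450.9, 8.1, 242.4]
eef_rot: [3.139, -0.0, 1.318]
wrist_force: [-0.0, 0.1, -0.1]
finger_gap: 93.9
finger_force: 0.0
```

```bash
python3 - <<'E'
from h import *
c=load('top0')
f=5
r=lambda x,y,h: ray(c,190+(x+.5)/f-.5,190+(y+.5)/f-.5,h)
# basket corners (crop px), rim z 69
TL,TR,BL,BR=[r(x,y,69) for x,y in ((235,88),(360,50),(305,375),(437,340))]
d=(TL+TR-BL-BR)[:2]; print('long',np.linalg.norm(TL-BL),np.linalg.norm(TR-BR),'yaw',np.arctan2(d[1],d[0]))
print('clip mid',r(395,228,80), 'wall at clip', r(405,230,69))
go(395,222,232,float(np.arctan2(d[1],d[0])))
E
```

```text
long 181.17685169103416 184.48604460186374 yaw 0.26706697711251365
clip mid [404.53495403 225.5507706   80.        ] wall at clip [403.79855237 220.71462549  69.        ]
at [450.9   8.1 242.4] yaw 1.3178 tool shift mm [ 193.1 -107.7   10.4] rows 8 each [ 0.0241 -0.0135  0.0013] turn 1.0507
```

>>> {"op": "arm_command", "data": {
  "plan": [
    [1,0.0217,-0.011,0,0],
    [1,0.0217,-0.011,0,0],
    [1,0.0217,-0.011,0,0],
    [1,0.0217,-0.011,0,0],
    [1,0.0217,-0.011,0,0],
    [1,0.0217,-0.011,0,0],
    [1,0.0217,-0.011,0,0],
    [1,0.0217,-0.011,0,0],
    [1,0.0217,-0.011,0,0],
    [1,0,0,0,0]
  ]
}}

```text
clock: 15.3
eef_pos: [402.9, 222.7, 240.2]
eef_rot: [-3.14, 0.001, 1.32]
wrist_force: [-0.5, 0.2, 0.0]
finger_gap: 94.0
finger_force: 0.0
```

>>> {"op": "arm_command", "data": {
  "plan": [
    [1,0,0,0,0.117],
    [1,0,0,0,0.117],
    [1,0,0,0,0.117],
    [1,0,0,0,0.117],
    [1,0,0,0,0.117],
    [1,0,0,0,0.117],
    [1,0,0,0,0.117],
    [1,0,0,0,0.117],
    [1,0,0,0,0.117],
    [1,0,0,0,0],
    [1,0,0,0,0]
  ]
}}

```text
clock: 16.68
eef_pos: [403.6, 221.6, 241.1]
eef_rot: [3.141, 0.0, 0.267]
wrist_force: [0.4, -0.1, 0.2]
finger_gap: 93.8
finger_force: 0.0
```

```bash
python3 - <<'E'
from h import *
c=shot('wrist','w4'); s=manip.read_state(); print(s['clock'],s['eef_pos'],s['eef_rot'])
cv2.imwrite('pics/w4b.png',cv2.resize(c['img'][80:300,200:480],(700,550),interpolation=cv2.INTER_CUBIC))
E
```

```text
16.725 [403.57019074 221.73549503 241.22884748] [3.14156758e+00 2.47303267e-04 2.66706080e-01]
```

View pics/w4b.png

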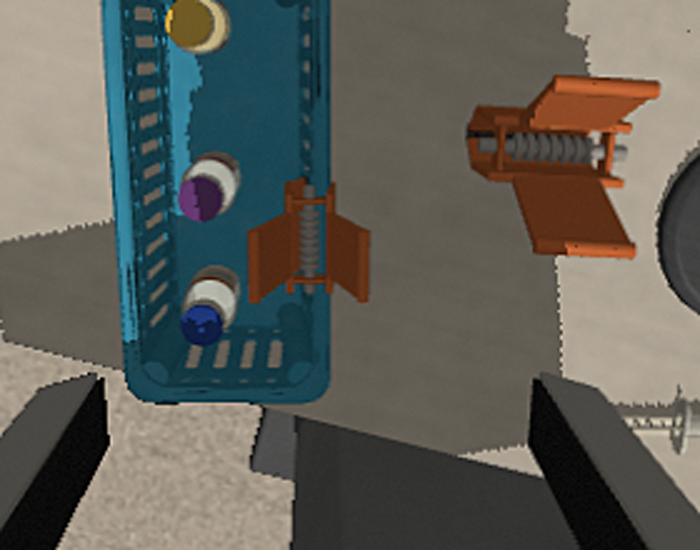

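The clip's coil is at (309,240), its handle tops run from x=249 to 369 centred at y≈266, and its hinge lies along tool x. It is the smallest, astride the wall.

```bash
python3 - <<'E'
from h import *
c=load('w4'); r=lambda x,y,h: ray(c,200+(x+.5)/2.5-.5,80+(y+.5)/2.5-.5,h)
P=cloud(c); q=lambda x,y:P[int(80+y/2.5),int(200+x/2.5)].round(1)
print('cloud hinge',q(309,240),'L',q(251,265),'R',q(367,265))
L,Rr,H=r(249,266,121),r(369,266,121),r(309,240,80); print(L,Rr,H,'width',np.linalg.norm(L-Rr)); m=(L+Rr)/2
H1,H2=r(310,190,78),r(309,292,78); d=(H1-H2); print('yaw hinge',np.arctan2(d[1],d[0]))
print(m); go(m[0],m[1],91); go(H[0],H[1],91)
E
```

```text
cloud hinge [405.2 225.9  82.1] L [399.8 244.9 120.8] R [410.4 205.9 120.6]
[399.63804559 245.50389057 121.        ] [410.72910047 204.84623106 121.        ] [405.08238778 225.53984881  80.        ] width 42.14328861499757
yaw hinge 0.25433728680349743
[405.18357303 225.17506081 121.        ]
at [403.6 221.7 241.2] yaw 0.2667 tool shift mm [  2.5  -2.9 150.2] rows 6 each [ 0.0004 -0.0005  0.025 ] turn None
at [403.6 221.7 241.2] yaw 0.2667 tool shift mm [  2.5  -3.3 150.2] rows 6 each [ 0.0004 -0.0005  0.025 ] turn None
```

>>> {"op": "arm_command", "data": {
  "plan": [
    [0.4,0.002,-0.003,0.02,0],
    [0.4,0,0,0.025,0],
    [0.4,0,0,0.025,0],
    [0.4,0,0,0.02,0],
    [0.4,0,0,0,0],
    [0.4,0,0,0.02,0],
    [0.4,0,0,0.02,0],
    [0.4,0,0,0.01,0],
    [0.4,0,0,0.009,0],
    [0.4,0,0,0,0],
    [0.4,0,0,0,0]
  ]
}}

```text
clock: 18.1
eef_pos: [405.0, 225.6, 93.0]
eef_rot: [-3.141, -0.001, 0.265]
wrist_force: [0.0, 0.5, 0.8]
finger_gap: 66.0
finger_force: 0.0
```

>>> {"op": "arm_command", "data": {
  "plan": [
    [-1,0,0,0,0],
    [-1,0,0,0,0],
    [-1,0,0,0,0],
    [-1,0,0,0,0],
    [-1,0,0,0,0],
    [-1,0,0,0,0],
    [-1,0,0,0,0],
    [-1,0,0,0,0]
  ],
  "newtons": 27
}}

```text
clock: 19.1
eef_pos: [404.7, 225.4, 92.4]
eef_rot: [-3.142, -0.0, 0.265]
wrist_force: [0.2, 0.5, -0.7]
finger_gap: 13.4
finger_force: 27.0
```

>>> {"op": "arm_command", "data": {
  "plan": [
    [-1,0,0,-0.005,0],
    [-1,0,0,-0.01,0],
    [-1,0,0,-0.015,0],
    [-1,0,0,-0.02,0],
    [-1,0,0,-0.025,0],
    [-1,0,0,-0.025,0],
    [-1,0,0,-0.025,0],
    [-1,0,0,-0.015,0],
    [-1,0,0,0,0],
    [-1,0,0,0,0]
  ]
}}

```text
clock: 20.35
eef_pos: [404.4, 225.3, 231.7]
eef_rot: [3.141, 0.001, 0.265]
wrist_force: [0.2, -0.4, -1.0]
finger_gap: 13.5
finger_force: 27.0
```

```bash
python3 - <<'E'
from h import *
c=shot('wrist','w5'); s=manip.read_state(); print(s['clock'],s['eef_pos'],s['finger_gap'])
t=shot('top','t5')
p=np.array([451.0,8.1,0])-70*np.array([np.cos(1.318),np.sin(1.318),0]); print(p)
a=cv2.resize(c['img'][80:300,200:480],(560,440),interpolation=cv2.INTER_CUBIC)
# top camera: card after release; depth there
P=cloud(t); m=(abs(P[...,0]-440)<60)&(P[...,1]<30)&(P[...,1]>-150)&(P[...,2]>105)&(P[...,2]<150); Q=P[m]; print(m.sum(),Q.round(0)[:40].tolist())
b=cv2.resize(t['img'][195:255,320:400],(560,420),interpolation=cv2.INTER_CUBIC)
w=np.zeros((600,800,3),np.uint8); w[:440,:400]=a[:, :400]; w[:420,402:]=b[:,:398]; cv2.imwrite('pics/w5b.png',w)
go(p[0],p[1],240,1.318)
E
```

```text
20.4 [404.38551072 225.29230114 231.5681541 ] 13.360819641456498
[433.49213311 -59.67517685   0.        ]
129 [[459.0, 11.0, 138.0], [459.0, 8.0, 138.0], [458.0, 5.0, 140.0], [458.0, 2.0, 143.0], [456.0, 14.0, 139.0], [456.0, 11.0, 137.0], [456.0, 8.0, 136.0], [456.0, 5.0, 135.0], [455.0, 2.0, 143.0], [455.0, -1.0, 145.0], [452.0, 17.0, 142.0], [452.0, 14.0, 144.0], [455.0, 4.0, 111.0], [453.0, 2.0, 130.0], [453.0, -1.0, 139.0], [450.0, 17.0, 141.0], [450.0, 14.0, 137.0], [452.0, 10.0, 109.0], [452.0, 7.0, 113.0], [452.0, 1.0, 110.0], [449.0, -1.0, 143.0], [450.0, -4.0, 141.0], [447.0, 17.0, 141.0], [447.0, 14.0, 139.0], [449.0, 10.0, 116.0], [449.0, 7.0, 110.0], [449.0, 4.0, 109.0], [449.0, 1.0, 106.0], [447.0, -1.0, 139.0], [447.0, -4.0, 140.0], [447.0, -7.0, 137.0], [444.0, 16.0, 132.0], [444.0, 14.0, 141.0], [444.0, 11.0, 140.0], [446.0, 7.0, 109.0], [444.0, 2.0, 138.0], [444.0, -1.0, 142.0], [445.0, -4.0, 129.0], [444.0, -7.0, 137.0], [444.0, -10.0, 137.0]]
at [404.4 225.3 231.6] yaw 0.2648 tool shift mm [-46.5 282.7  -8.4] rows 10 each [-0.0046  0.0283 -0.0008] turn -1.0532
```

View pics/w5b.png

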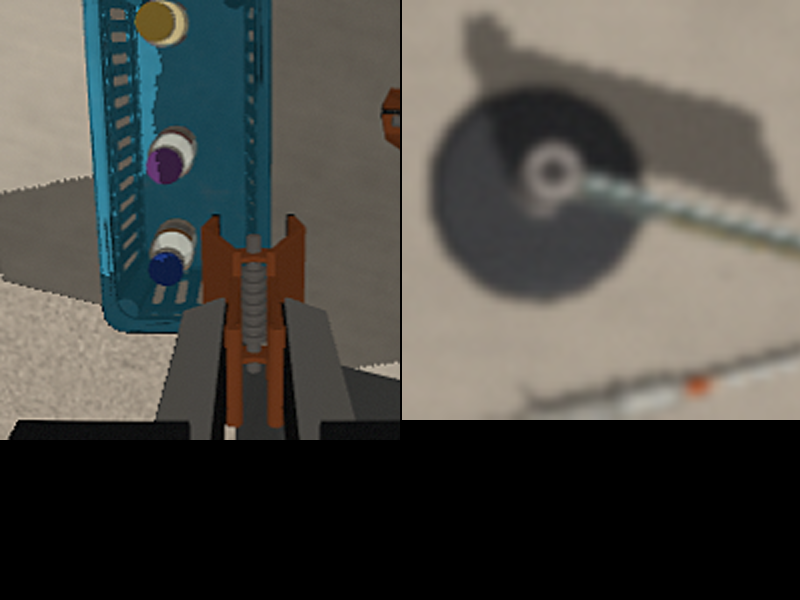

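>>> {"op": "arm_command", "data": {
  "plan": [
    [-1,-0.0023,0.0141,0,0],
    [-1,-0.0046,0.0283,-0.0008,0],
    [-1,-0.0046,0.0283,-0.0008,0],
    [-1,-0.0046,0.0283,-0.0008,0],
    [-1,-0.0046,0.0283,-0.0008,0],
    [-1,-0.0046,0.0283,-0.0008,0],
    [-1,-0.0046,0.0283,-0.0008,0],
    [-1,-0.0046,0.0283,-0.0008,0],
    [-1,-0.0046,0.0283,-0.0008,0],
    [-1,-0.0046,0.0283,-0.0008,0],
    [-1,-0.0023,0.0141,0,0],
    [-1,0,0,0,0]
  ]
}}

```text
clock: 21.95
eef_pos: [434.1, -60.2, 239.4]
eef_rot: [-3.141, 0.0, 0.263]
wrist_force: [-0.3, -0.6, -0.7]
finger_gap: 13.3
finger_force: 27.0
```

>>> {"op": "arm_command", "data": {
  "plan": [
    [-1,0,0,0,-0.06],
    [-1,0,0,0,-0.11],
    [-1,0,0,0,-0.11],
    [-1,0,0,0,-0.11],
    [-1,0,0,0,-0.11],
    [-1,0,0,0,-0.11],
    [-1,0,0,0,-0.11],
    [-1,0,0,0,-0.11],
    [-1,0,0,0,-0.11],
    [-1,0,0,0,-0.11],
    [-1,0,0,0,0],
    [-1,0,0,0,0]
  ]
}}

```text
clock: 23.45
eef_pos: [434.3, -59.2, 239.6]
eef_rot: [-3.142, -0.0, 1.313]
wrist_force: [-0.1, -0.3, -1.0]
finger_gap: 13.4
finger_force: 27.0
```

```bash
python3 - <<'E'
from h import *
c=load('w5'); h=ray(c,200+127,80+150,217); d=h-np.array([404.4,225.3,217]); w=.265; print('hinge in tool x,y',d[0]*np.cos(w)+d[1]*np.sin(w),d[0]*np.sin(w)-d[1]*np.cos(w))
t=load('t5'); P=cloud(t); m=(abs(P[...,0]-430)<60)&(P[...,1]<-15)&(P[...,1]>-150)&(P[...,2]>105)&(P[...,2]<160); Q=P[m][:,:2]
vx,vy,x0,y0=cv2.fitLine(Q.astype(np.float32),cv2.DIST_HUBER,0,.01,.01).ravel(); print('card line yaw',np.arctan2(vy,vx),x0,y0,Q[:,1].min())
c=shot('wrist','w6'); s=manip.read_state(); print(s['clock'],s['eef_pos'],s['eef_rot'],s['finger_gap'])
cv2.imwrite('pics/w6b.png',cv2.resize(c['img'][110:330,220:440],(600,600),interpolation=cv2.INTER_CUBIC))
E
```

```text
hinge in tool x,y 3.1043728319979604 0.14354810561944664
card line yaw 1.306884 431.40118 -56.09051 -118.06528739359655
23.5 [434.31567771 -59.3215248  239.65633704] [ 3.14153235e+00 -6.30230232e-05  1.31320773e+00] 13.010264073362997
```

View pics/w6b.png

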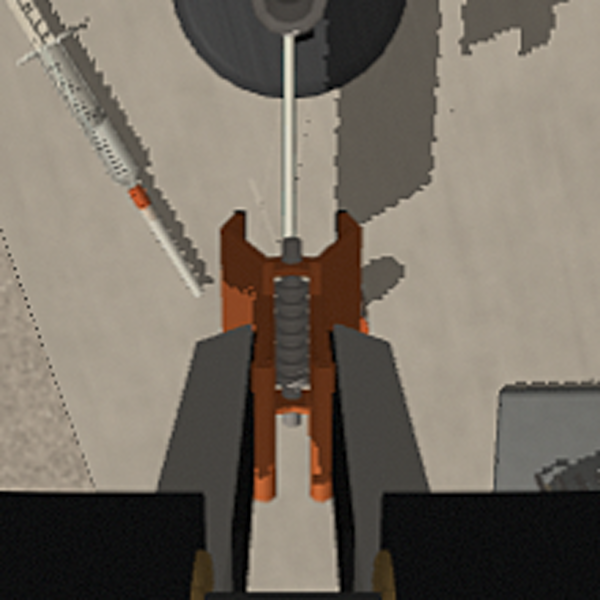

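The card's top edge runs at x≈289–290, from (290,40) to (289,235). The clip's coil is at x≈292, between the fully open jaws and nearly in line with the card.

```bash
python3 - <<'E'
from h import *
c=load('w6'); f=600/220; r=lambda x,y,h: ray(c,220+(x+.5)/f-.5,110+(y+.5)/f-.5,h)
w=1.3132; t=np.array([np.cos(w),np.sin(w),0]); n=np.array([t[1],-t[0],0]); T=np.array([434.3,-59.3,0])
for nm,p in dict(near=r(290,40,139),far=r(289.3,232,139),coil=r(291.5,332,225.4),stand=np.array([451.3,10.4,0])).items(): print(nm,p.round(1),'x %.1f y %.1f'%((p-T)@t,(p-T)@n))
E
```

```text
near [448.3  -3.6 139. ] x 57.4 y -0.6
far [433.4 -59.  139. ] x 0.0 y -0.9
coil [434.7 -57.  225.4] x 2.3 y -0.2
stand [451.3  10.4   0. ] x 71.7 y -1.3
```

>>> {"op": "arm_command", "data": {
  "plan": [
    [-1,-0.0026,-0.0007,0,0],
    [-1,0,0,0.01,0],
    [-1,0,0,0.015,0],
    [-1,0,0,0.008,0],
    [-1,0,0,0,0],
    [-1,0,0,0.007,0],
    [-1,0,0,0.008,0],
    [-1,0,0,0.008,0],
    [-1,0,0,0.008,0],
    [-1,0,0,0.006,0],
    [-1,0,0,0,0],
    [-1,0,0,0,0]
  ]
}}

```text
clock: 25.0
eef_pos: [433.1, -62.0, 169.9]
eef_rot: [3.141, -0.0, 1.315]
wrist_force: [0.0, 0.6, -0.2]
finger_gap: 13.3
finger_force: 27.0
```

```bash
python3 - <<'E'
from h import *
s=manip.read_state(); print(s['clock'],s['eef_pos'],s['eef_rot'],s['finger_gap'],s['wrist_force'])
c=shot('scene','s7'); w=shot('wrist','w7'); t=load('w7')
a=cv2.resize(c['img'][110:260,270:400],(520,600),interpolation=cv2.INTER_CUBIC)
b=cv2.resize(w['img'][110:330,270:370],(273,600),interpolation=cv2.INTER_CUBIC)
cv2.imwrite('pics/f7.png',np.hstack([a,b]))
E
```

```text
25.0 [433.12790568 -61.99577011 169.86743865] [ 3.14120976e+00 -3.65951532e-05  1.31478705e+00] 13.318868728014813 [ 0.03714558  0.55619185 -0.16059334]
```

View pics/f7.png

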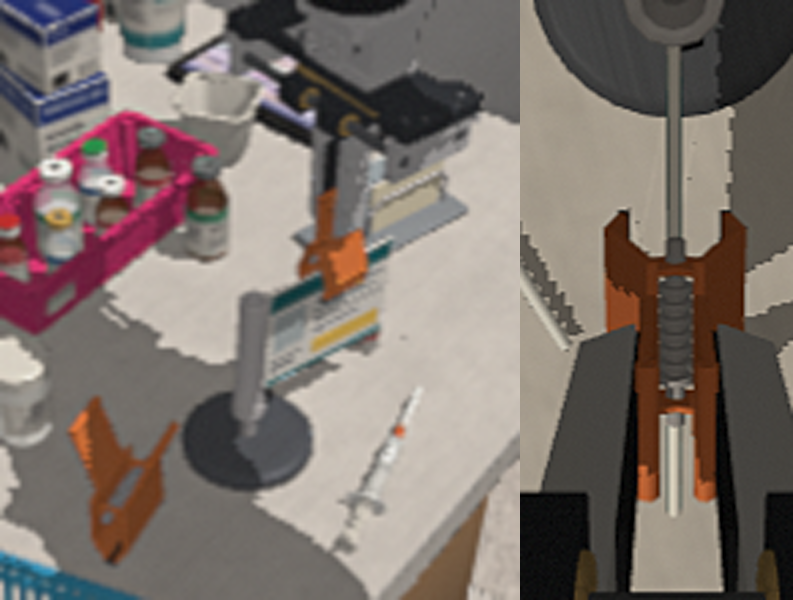

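The clip straddles the card's top edge near its middle, with the panel centred between the jaws (panel and coil both at x≈675). One check on the position along the card, then hand in.

```bash
python3 - <<'E'
from h import *
c=load('w7'); f=600/220; r=lambda x,y,h: ray(c,270+(x+.5)/f-.5,110+(y+.5)/f-.5,h)
w=1.3148; t=np.array([np.cos(w),np.sin(w),0]); n=np.array([t[1],-t[0],0])
T=np.array([433.1,-62,0])
for nm,p in dict(near=r(156,60,139),end=r(155,515,139),coil=r(155.5,332,155.5),ring=r(156,0,141)).items(): print(nm,'x %.1f y %.1f'%((p-T)@t,(p-T)@n))
E
```

```text
near x 58.7 y 0.1
end x -53.6 y -0.2
coil x 2.1 y -0.0
ring x 71.5 y 0.1
```

```bash
python3 -c "
from cell import ticket; print(ticket.sign_off())"
```

```text
the job is handed in; nothing more can be done
None
```

Handed in at about 25 s of the 61 s: the card sits down on the stand's collar and is released, and the clip is held wide open astride the middle of its top edge (within about 2 mm), jaws clear of the card.

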